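Seat the loose lid peg of the spice box

TASK

The red peg that locks the lid of the pale wooden box has worked loose. Seat it as you would a violin peg: turn it clockwise (seen from above) while pressing it down, both together little by little, until its shoulder is fully home on the lid and its paddle lies in line with the black stripe on the lid, then let go. Leave the green peg of the dark box as it is.

Things in the scene. Friction and masses are not known exactly. Their poses are not given: they have to be found in the camera images.
- pale_peg_grip (a point): RED peg upright in mid-lid of the pale box (112 x 152, lid top 110 over table, fixed; all sizes in mm). Its head: flat paddle 46 long, 14 thick, 35 high, on a 10 high neck with a 30 wide shoulder that meets the lid when home. Point: on the axis, 15 below paddle top, 20 above its lower edge, 30 above the shoulder's underside (over lid: 42-45 at start, 30 home). y along paddle, x across it, z up.
- pale_press (a joint): How far the red peg has been pushed down, in m: 0 = standing 15 mm proud of the lid, 0.015 = fully home against a hard stop; starts at 0 to 0.003. Dry friction of about 7 N both ways, no spring: it stays where it is left.
- pale_turn (a joint): Angle of the red peg in rad, growing clockwise seen from above; 0 = paddle in line with the black stripe that runs along the long (152 mm) middle line of the pale lid. Starts between -1.3 and -0.8, so it must be turned 46 to 74 degrees clockwise. Dry friction about 0.12 N m, no stop at 0; it stays where it is left.
- dark_peg_end (a point): A bystander: one end of the paddle of the GREEN peg, same shape and also standing loose, on the dark wooden box of the same size (white stripe). 23 mm from that peg's axis, 15 mm below its paddle's top. Not to be moved.

How it is judged (in metres and radians):
At the end, for the whole second after the job is handed in: The red peg is home (shoulder within 2.5 mm of the lid), its paddle within 0.22 rad (12 degrees) of the black stripe, released and still (value of joint pale_press above 0.0125 m and value of joint pale_turn between -0.22 and 0.22 rad and velocity of joint pale_turn between -0.05 and 0.05 rad/s); the robot touches nothing.
It fails at once if the red peg turned most of the way (to within 0.3 rad of the stripe or beyond) while pressed less than 5 mm down (value of joint pale_turn above -0.3 rad and value of joint pale_press below 0.005 m).
It fails at once if the red peg pressed nearly home (more than 12 mm) before being turned (still more than 0.65 rad short of the stripe) (value of joint pale_press above 0.012 m and value of joint pale_turn below -0.65 rad).
It fails at once if the green peg of the dark box turned or pushed (its paddle end moved more than 8 mm) (distance of dark_peg_end from where it was at the start of the episode above 0.008 m).
It also fails if it takes over 32 s, if anything falls off the work surface, if the arm or the gripper's body presses on something with over 40 N, if the wrist force passes 120 N, or if a joint passes its speed limit or range.

ROBOT

A 6-joint arm with a two-finger parallel gripper is mounted at the origin on the work surface. World frame = base frame: x ahead of the robot, y to its left, z up, the work surface at z = 0. Lengths are in mm, angles in rad, forces in N, time in s.
With the tool pointing down it reaches from about 350 to 975 mm from the base axis. Payload 7.1 kg.
Tool frame: the origin (TCP) lies at the very end of the fingers, on their centre line; the grasp point (between the pads) lies 19 mm behind it; z points along the fingers, y is the line along which they close (so a half turn about z gives the same grasp; the last joint's range is limited). The gripper opens to 88 mm and grips with 3 to 60 N. Pads are 20 mm wide; open, the fingers measure 115 mm over their backs; the gripper's body (75 mm by 178 mm) begins 61 mm behind the grasp point.
Start: joints at [1.284, 0.423, 1.63, -0, 1.089, -0.019], TCP at [165.35, 602.714, 222.675] pointing down, gripper open.
Joint ranges: [-3, 3], [-0.9, 2.11], [0.09, 2.58], [-1.31, 4.45], [0.11, 2.69], [-2.54, 2.54]. Speed limits (rad/s): [2.39, 2.39, 3.01, 3.14, 3.14, 3.14].

INTERFACE

Orientations are given as a rotation vector (axis times angle).
In Python, from workcell import ctrl gives the robot as it stands. The module is installed in compiled form; this text tells all that it offers.
- The arm moves only by the shell command python3 -m inch 'ROWS'. ROWS is JSON, a list of rows, each a list of 7 numbers: the shift along the tool's x, y, z scaled (see below), then the turn, a rotation vector about the tool's x, y, z scaled (see below), then the closure, from -1 (fully open) to 1 (shut). In form: [[tx, ty, tz, wx, wy, wz, hand], ...]. A call has 1 to 10 rows; each row is the pose to reach, as a shift and turn from the pose commanded when the call began, along the tool's axes at that moment; what a row does not reach only later rows make up. The controller multiplies each number of a shift by 0.15 m and each number of a turn by pi/4 rad. A row lasts 1/8 s, in which the tool goes at most 62.5 mm and 10.7 degrees, less where a joint would pass 70% of its speed; a pose out of reach is approached as far as the arm can. A call with a number of a shift or a turn outside -1 to 1 is refused whole. A call with a gripper value outside its range is refused whole. The fingers move at their own pace and stop on an object; the grip force is fixed at half the most. Time passes only in rows, so rows that repeat a pose let the fingers close. It gives the time, the measured TCP pose, the force, the opening and the grip force at its end, in the units of the state.
- ctrl.get_obs(): the state, without advancing time (a new reading comes with each control period).
- ctrl.get_image(name): name is "scene" or "top" or "wrist"; returns the picture (480x640x3 uint8, red, green, blue); there is no depth.
- ctrl.camera_params(name): a dict with "vfov" (degrees; the focal length in pixels is half the picture's height over the tangent of half this angle, whatever the lens; pixels are square), "cx", "cy" (the principal point, pixels), "eye" and "attitude" of the camera in the world; the wrist camera has in their place "tool_from_camera" (4x4, takes a point from camera to tool coordinates, whose origin is the TCP and whose axes are the flange's). Camera axes: x right, y up, looking along -z (the intrinsics and any distortion apply to the point x, -y, -z); pixel columns grow to the right and rows downward; lengths in mm; the calibration is good to about 2 mm. A picture is of the moment at which its call begins: read the wrist's pose just before it. camera_params takes no time and is no camera call.
- ctrl.close_job(): hands the job in; it is judged then, once.
The state is a dict: "t": time; "qpos": joint angles; "qvel": joint speeds; "joint_torque": joint torques, N m; "ee_pos": TCP position; "orientation": TCP orientation; "ft_force": force on the tool from outside, world axes, zero at the start; "moment": the same for the moment, N m; "width": finger opening in mm; "grasp_force": force on a finger pad.
Only numpy, scipy, OpenCV 4.12 (cv2) and the standard library are available. Lean on these libraries where they do the work, as an engineer would, in place of code of your own. Each camera call takes 0.05 s, during which the arm holds its last target. There are 200 camera calls.

## Working session

There is one attempt and no reset: what is moved stays moved. The work goes in short steps, Python scripts to look and compute and a shell command to move; the robot and the scene stay as the last step left them, time stands still between calls to the robot, and variables do not carry over. Pictures are saved under pics/ and viewed, at most 10 in all, crops included, and the job is handed in when it is done.

```bash
mkdir -p pics
python3 - <<'E'
from workcell import ctrl
import cv2,numpy as np
o=ctrl.get_obs();print(o)
for n in("top","scene","wrist"):
    print(n,ctrl.camera_params(n))
a=ctrl.get_image("top");b=ctrl.get_image("wrist")
cv2.imwrite("pics/top.png",a[:,:,::-1]);cv2.imwrite("pics/w.png",b[:,:,::-1])
E
```

```text
{'t': 0.0, 'qpos': array([ 1.28397838e+00,  4.23823412e-01,  1.63073070e+00, -7.38331921e-06,
        1.08859080e+00, -1.90318794e-02]), 'qvel': array([-2.51749175e-04,  1.93679366e-03, -8.84327434e-04,  1.39421612e-03,
        7.64472293e-05, -2.71343400e-05]), 'joint_torque': array([ 3.28753276e-04, -5.44624472e+01, -2.73667556e+01,  6.42530713e-02,
        2.27923715e-02, -1.14957570e-04]), 'ee_pos': array([165.20547554, 602.16920589, 221.89659149]), 'orientation': array([-4.19345513e-01, -3.11324636e+00,  2.41121860e-03]), 'ft_force': array([-0.32237255,  0.17124978,  0.05121532]), 'moment': array([ 0.00822349, -0.02995818, -0.0086308 ]), 'grasp_force': 0.0, 'width': 87.85373856892224}
top {'vfov': 44.58190961137002, 'cx': 333.85411211912714, 'cy': 237.51928630810818, 'eye': array([ 364.02706005,    4.65512697, 1108.90740968]), 'attitude': array([ 0.16547383, -0.14467037, -1.56094525])}
scene {'vfov': 54.86648565080739, 'cx': 313.62457310314727, 'cy': 241.06970395886296, 'eye': array([ 689.33672374, -264.07030876,  762.1537578 ]), 'attitude': array([0.45858663, 0.12429448, 0.47490856])}
wrist {'vfov': 70.22823515043294, 'cx': 318.46882302787384, 'cy': 242.43489555377127, 'tool_from_camera': array([[ 1.27493389e-04,  9.59314851e-01,  2.82338450e-01,
         7.71479912e+01],
       [ 9.99999514e-01, -3.98371502e-04,  9.02003857e-04,
         5.27645763e-01],
       [ 9.77781288e-04,  2.82338197e-01, -9.59314436e-01,
        -1.62590613e+02],
       [ 0.00000000e+00,  0.00000000e+00,  0.00000000e+00,
         1.00000000e+00]])}
```

View pics/top.png

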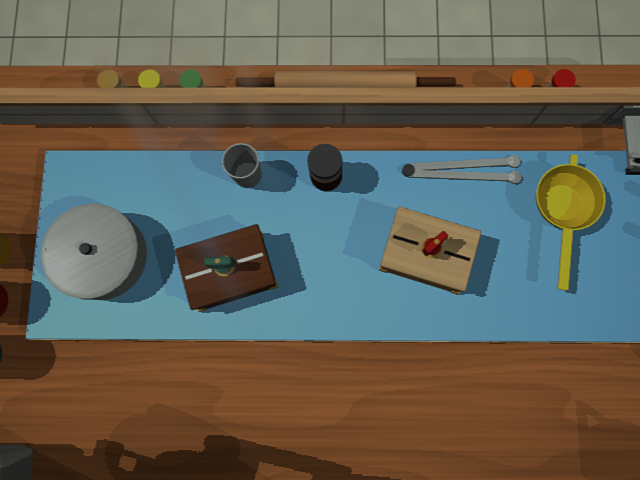

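The top view shows the pale box at about (432,248), its stripe running from (393,237) to (470,258), and the red paddle near (436,242) pointing up-right. The dark box with the green peg is at (225,267).

```bash
cat > h.py <<'E'
from workcell import ctrl
import cv2,numpy as np
from scipy.spatial.transform import Rotation as R
def cam(n,o=None):
    p=ctrl.camera_params(n);f=240/np.tan(np.radians(p['vfov']/2))
    if n=='wrist':
        T=p['tool_from_camera'];Rt=R.from_rotvec(o['orientation']).as_matrix()
        return f,p['cx'],p['cy'],Rt@T[:3,:3],o['ee_pos']+Rt@T[:3,3]
    return f,p['cx'],p['cy'],R.from_rotvec(p['attitude']).as_matrix(),p['eye']
def cast(c,uv,z):
    f,cx,cy,M,e=c;uv=np.atleast_2d(uv).astype(float)
    d=np.c_[(uv[:,0]-cx)/f,-(uv[:,1]-cy)/f,-np.ones(len(uv))]@M.T
    return e+d*((z-e[2])/d[:,2])[:,None]
def masks(im):
    h=cv2.cvtColor(im,cv2.COLOR_RGB2HSV);H,S,V=cv2.split(h)
    return ((H<6)|(H>172))&(S>170)&(V>50), V<50, (H>6)&(H<25)&(S>50)&(V>110)
def near(m,c,r):
    k=np.zeros(m.shape,np.uint8);cv2.circle(k,c,r,255,-1);return np.argwhere(m&(k>0))[:,::-1]
def axis(P):
    m=P.mean(0);u,s,v=np.linalg.svd(P-m,full_matrices=False);d=v[0]
    return m,np.degrees(np.arctan2(d[1],d[0]))%180,s/np.sqrt(len(P))
E
python3 - <<'E'
from h import *
im=cv2.imread('pics/top.png')[:,:,::-1].copy()
c=cam('top');r,k,w=masks(im)
for n,m,z in(('red',r,160),('stripe',k,110)):
    p=near(m,(432,247),42);P=cast(c,p,z);print(n,len(p),axis(P[:,:2]))
print(cast(c,[[397,207],[481,231],[462,292],[381,265]],110).round(0), cast(c,[[393,237],[470,260]],110))
print(cast(c,[[220,264]],160))
E
```

```text
red 277 (array([ 543.93392218, -147.40756298]), np.float64(133.4432268813611), array([12.7076371 ,  6.17215882]))
stripe 277 (array([ 520.30505402, -142.53461575]), np.float64(72.62239158307104), array([37.06955128, 29.51318866]))
[[ 619.  -92.  110.]
 [ 576. -237.  110.]
 [ 470. -200.  110.]
 [ 516.  -63.  110.]] [[ 565.2482787   -84.31673193  110.        ]
 [ 525.24425623 -216.15613422  110.        ]]
[[509.09778572 204.57289176 160.        ]]
```

The peg reads (544,-147), with the paddle heading 133° and the stripe 73°. That means turning it about 60° clockwise, which fits the given range. I'll approach at a raised height.

```bash
python3 -m inch '[[-0.9,-1,-0.4,0,0,0,-1],[-0.9,-1,-0.4,0,0,0,-1],[-0.9,-1,-0.4,0,0,0,-1],[-0.9,-1,-0.4,0,0,0,-1]]'
python3 -m inch '[[-0.9,-1,0,0,0,0,-1],[-0.9,-1,0,0,0,0,-1],[-0.9,-1,0,0,0,0,-1],[-0.9,-1,0,0,0,0,-1]]'
```

```text
t: 0.6
ee_pos: [256.7, 419.9, 283.4]
orientation: [0.422, 3.113, 0.0]
ft_force: [0.4, 0.0, 0.4]
width: 87.8
grasp_force: 0.0
t: 1.1
ee_pos: [347.0, 239.3, 282.6]
orientation: [-0.426, -3.113, 0.001]
ft_force: [0.0, 0.3, 0.5]
width: 87.6
grasp_force: 0.0
```

```bash
python3 -m inch '[[-0.9,-1,0,0,0,0,-1],[-0.9,-1,0,0,0,0,-1],[-0.9,-1,0,0,0,0,-1],[-0.9,-1,0,0,0,0,-1]]'
python3 -m inch '[[-0.9,-1,0,0,0,0.2,-1],[-0.9,-1,0,0,0,0.4,-1],[-0.9,-1,0,0,0,0.7,-1],[-0.9,-1,0,0,0,0.7,-1],[-0.9,-1,0,0,0,0.7,-1],[-0.9,-1,0,0,0,0.7,-1]]'
python3 - <<'E'
from h import *
o=ctrl.get_obs();im=ctrl.get_image('wrist');cv2.imwrite('pics/w2.png',im[:,:,::-1])
print(o['ee_pos'],o['orientation'],o['qpos'])
E
```

```text
t: 1.6
ee_pos: [438.0, 59.6, 282.6]
orientation: [0.425, 3.113, -0.0]
ft_force: [0.1, 0.3, -0.1]
width: 87.3
grasp_force: 0.0
t: 2.35
ee_pos: [526.7, -116.9, 282.4]
orientation: [-1.244, -2.884, -0.0]
ft_force: [0.0, 0.3, 0.1]
width: 87.8
grasp_force: 0.0
[ 526.66992517 -116.90551501  282.42852182] [-1.24395375e+00 -2.88353619e+00 -3.70948338e-04] [-2.40735254e-01  2.30388714e-01  1.76055810e+00  4.68876745e-04
  1.15176876e+00 -9.97166809e-01]
```

View pics/w2.png

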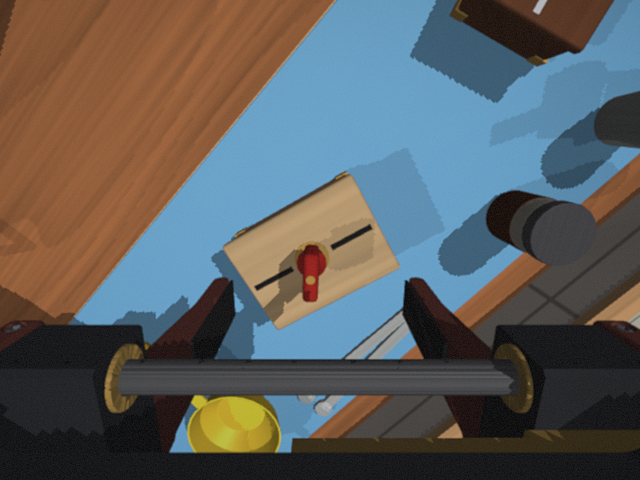

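The box is in clear view of the wrist camera, with the red paddle at about (311,274), near vertical in the image. The stripe runs from (256,289) to (371,227).

Run:
```python
from h import *
o=ctrl.get_obs();im=cv2.imread('pics/w2.png')[:,:,::-1].copy()
c=cam('wrist',o);r,k,w=masks(im)
p=near(r,(311,270),50);print(len(p),p.min(0),p.max(0))
P=cast(c,p,165);print('red',axis(P[:,:2]))
q=near(k,(313,258),68);q=q[(abs(q[:,1]-(289-(q[:,0]-256)*.54))<8)];print('stripe',len(q),axis(cast(c,q,110)[:,:2]))
print('ends z168',cast(c,[[311,247],[310.5,301]],168))
print('box corners',cast(c,[[224,246],[350,175],[398,266],[278,328]],110).round(0))
cv2.imwrite('pics/c.png',cv2.resize(im[225:325,240:390],None,fx=5,fy=5,interpolation=cv2.INTER_NEAREST)[:,:,::-1])
```

```text
908 [297 246] [325 300]
red (array([ 542.90376316, -143.19012629]), np.float64(130.34215232938445), array([13.90201205,  5.53815621]))
stripe 313 (array([ 548.47972961, -147.19194015]), np.float64(72.85747187193736), array([47.15368472,  1.17362365]))
ends z168 [[ 528.05580947 -126.9935095   168.        ]
 [ 562.08489289 -164.15853398  168.        ]]
box corners [[ 474. -201.  110.]
 [ 517.  -62.  110.]
 [ 620.  -94.  110.]
 [ 577. -235.  110.]]
```

View pics/c.png

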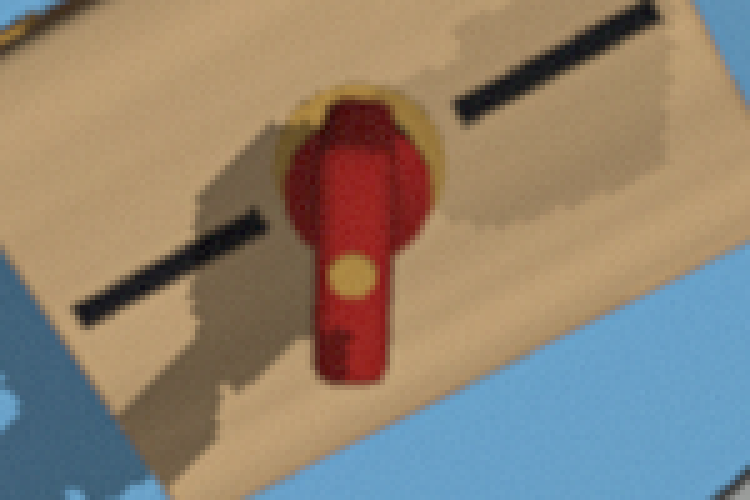

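Dot and box centre agree on an axis at about (547.5,-148), with the paddle at about 132.5° and the stripe at 72.9°. I'll centre over it, descend and close.

```bash
python3 -m inch '[[-0.246,-0.041,0,0,0,0.02,-1],[-0.246,-0.041,0.4,0,0,0.02,-1],[-0.246,-0.041,0.7,0,0,0.02,-1],[-0.246,-0.041,0.9,0,0,0.02,-1],[-0.246,-0.041,0.97,0,0,0.02,-1],[-0.246,-0.041,0.97,0,0,0.02,-1]]'
python3 - <<'E'
from h import *
o=ctrl.get_obs();im=ctrl.get_image('wrist');cv2.imwrite('pics/w3.png',im[:,:,::-1])
print(o['ee_pos'],o['orientation'],o['ft_force'])
E
```

```text
t: 3.15
ee_pos: [548.1, -149.1, 137.4]
orientation: [-1.269, -2.873, 0.0]
ft_force: [0.2, 0.4, 0.6]
width: 87.8
grasp_force: 0.0
[ 548.06936445 -149.14944735  137.38958549] [-1.26934803e+00 -2.87330085e+00  5.03284281e-06] [0.21231234 0.37126994 0.64031213]
```

View pics/w3.png

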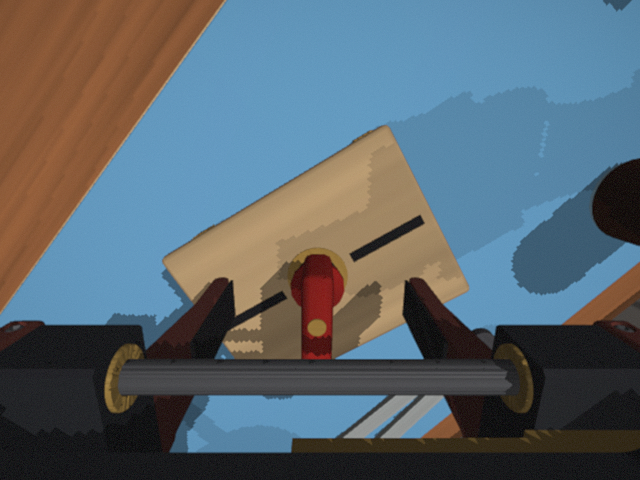

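The paddle is centred between the fingers at column 317, and its dot at (317,327) puts the axis within 1 mm of the tool axis. Closing now.

```bash
python3 -m inch '[[0,0,0,0,0,0,1],[0,0,0,0,0,0,1],[0,0,0,0,0,0,1],[0,0,0,0,0,0,1],[0,0,0,0,0,0,1],[0,0,0,0,0,0,1]]'
```

```text
t: 3.95
ee_pos: [548.0, -149.9, 137.1]
orientation: [-1.271, -2.873, 0.0]
ft_force: [-0.5, 0.3, -0.4]
width: 31.4
grasp_force: 0.0
```

```bash
python3 -m inch '[[0,0,0,0,0,0,1],[0,0,0,0,0,0,1],[0,0,0,0,0,0,1],[0,0,0,0,0,0,1]]'
```

```text
t: 4.45
ee_pos: [547.9, -150.0, 137.2]
orientation: [-1.271, -2.873, 0.0]
ft_force: [-1.2, -1.3, 0.4]
width: 14.2
grasp_force: 30.0
```

```bash
python3 -m inch '[[0,0,0.012,0,0,0.13,1],[0,0,0.024,0,0,0.26,1],[0,0,0.036,0,0,0.39,1],[0,0,0.048,0,0,0.52,1],[0,0,0.048,0,0,0.52,1]]'
```

```text
t: 5.08
ee_pos: [547.5, -150.3, 130.2]
orientation: [-1.828, -2.554, 0.002]
ft_force: [-4.6, -3.0, 4.9]
width: 13.8
grasp_force: 30.0
```

```bash
python3 -m inch '[[0,0,0.009,0,0,0.16,1],[0,0,0.018,0,0,0.32,1],[0,0,0.027,0,0,0.48,1],[0,0,0.027,0,0,0.48,1]]'
```

```text
t: 5.58
ee_pos: [547.0, -150.4, 126.0]
orientation: [-2.274, -2.166, 0.003]
ft_force: [-5.6, -4.3, 4.4]
width: 13.9
grasp_force: 30.0
```

```bash
python3 -m inch '[[0,0,0.006,0,0,0.16,1],[0,0,0.012,0,0,0.32,1],[0,0,0.018,0,0,0.32,1],[0,0,0.024,0,0,0.32,1],[0,0,0.024,0,0,0.32,1]]'
```

```text
t: 6.2
ee_pos: [546.7, -150.3, 123.6]
orientation: [-2.526, -1.865, 0.004]
ft_force: [-10.5, -3.5, 18.6]
width: 13.6
grasp_force: 30.0
```

```bash
python3 -m inch '[[0,0,0.008,0,0,0,1],[0,0,0.008,0,0,0,1]]'
python3 - <<'E'
from h import *
o=ctrl.get_obs();im=ctrl.get_image('scene');cv2.imwrite('pics/s.png',cv2.resize(im,(800,600))[:,:,::-1]);print(o['moment'])
E
```

```text
t: 6.45
ee_pos: [546.8, -150.3, 123.5]
orientation: [-2.526, -1.865, 0.003]
ft_force: [-13.6, -1.5, 26.5]
width: 14.1
grasp_force: 30.0
[-0.37829624  2.6143674  -0.11517816]
```

View pics/s.png

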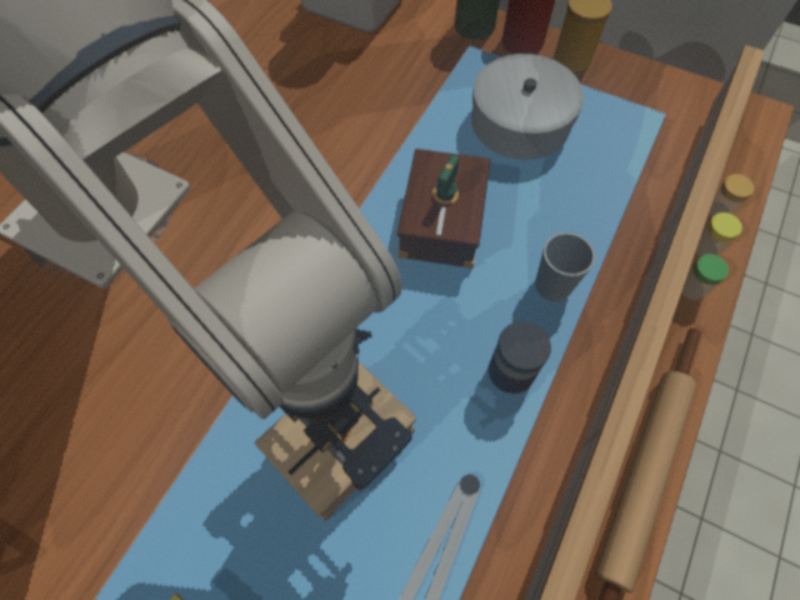

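The scene view shows the gripper on the pale lid, with the green peg on the dark box untouched. The force rose to 26 N with no more travel, so the shoulder is on the hard stop. Easing the preload, then opening and lifting.

```bash
python3 -m inch '[[0,-0.006,-0.01,0,0,0,1],[0,-0.006,-0.01,0,0,0,1]]'
python3 -m inch '[[0,0,0,0,0,0,-1],[0,0,0,0,0,0,-1],[0,0,0,0,0,0,-1],[0,0,0,0,0,0,-1],[0,0,0,0,0,0,-1],[0,0,0,0,0,0,-1],[0,0,0,0,0,0,-1],[0,0,0,0,0,0,-1]]'
python3 -m inch '[[0,0,-0.3,0,0,0,-1],[0,0,-0.6,0,0,0,-1],[0,0,-0.98,0,0,0,-1],[0,0,-0.98,0,0,0,-1],[0,0,-0.98,0,0,0,-1]]'
python3 - <<'E'
from h import *
o=ctrl.get_obs();im=ctrl.get_image('wrist');c=cam('wrist',o)
r,k,w=masks(im);p=near(r,(318,290),60);print(axis(cast(c,p,153)[:,:2]))
cv2.imwrite('pics/w4.png',cv2.resize(im[150:350,200:440],None,fx=3,fy=3)[:,:,::-1])
E
```

```text
t: 6.75
ee_pos: [546.7, -150.3, 123.7]
orientation: [2.527, 1.866, -0.002]
ft_force: [-7.0, -3.4, 12.0]
width: 13.8
grasp_force: 30.0
t: 7.75
ee_pos: [547.2, -149.6, 122.6]
orientation: [2.528, 1.866, 0.0]
ft_force: [-0.2, 0.3, -0.7]
width: 86.9
grasp_force: 0.0
t: 8.38
ee_pos: [546.8, -149.5, 269.3]
orientation: [-2.528, -1.865, 0.0]
ft_force: [-0.0, -0.4, 0.4]
width: 88.2
grasp_force: 0.0
(array([ 545.01522289, -156.49961996]), np.float64(73.76751452973535), array([8.38173091, 4.59250703]))
```

View pics/w4.png

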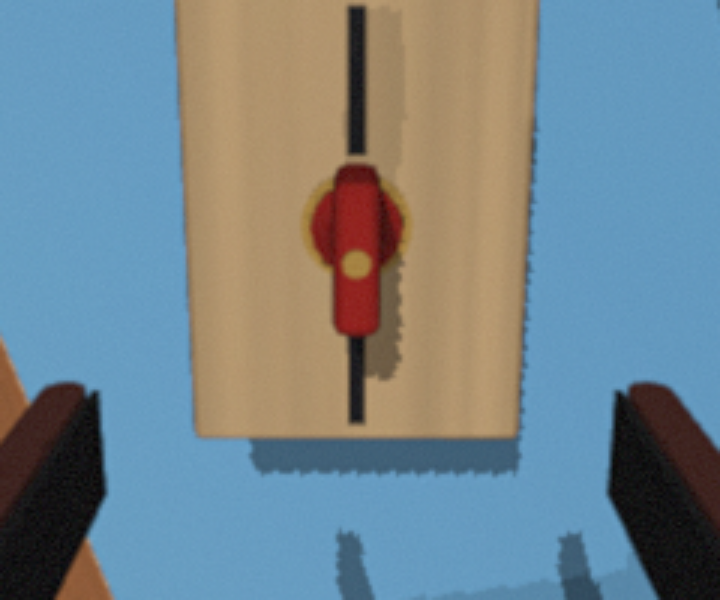

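The paddle lies along the stripe (stripe at crop column 357, paddle at 356). The shoulder sits concentric on the lid, the hand is clear, and the peg's 13.6 mm of travel ended on a hard stop.

```bash
python3 -c "
from workcell import ctrl
print(ctrl.close_job())"
```

```text
the job is handed in; nothing more can be done
None
```

The red peg is pressed home on the pale lid with its paddle in line with the black stripe, the gripper has let go and is clear, and the green peg was not touched; the job is handed in, but no verdict came back.

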